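# Sort the stray game pieces, one of them trapped under a glass

### The arm

A 7-joint arm with a two-finger parallel gripper is mounted at the origin on the work surface. World frame = base frame: x ahead of the robot, y to its left, z up, the work surface at z = 0. Lengths are in m, angles in rad, forces in N, time in s.
With the tool pointing down it reaches from about 0.4 to 0.85 m from the base axis. Payload 10.4 kg.
Tool frame: the origin (TCP) lies midway between the tips of the shut fingers; the grasp point (between the pads) lies 19 mm behind it (r.grasp_offset is the distance from the TCP to the grasp point, in m); x points along the fingers, y is the direction in which the jaws open and shut, and the axes are right-handed (so a half turn about x gives the same grasp; the last joint's range is limited). The gripper opens to 87 mm and grips with 3 to 60 N. Pads are 19 mm wide; open, the fingers measure 117 mm over their backs; the gripper's body (75 mm by 190 mm) begins 51 mm behind the grasp point.
Start: joints at [-1.331, 0.332, -0.065, 1.46, 0.022, 1.35, -0.088], TCP at [0.162, 0.604, 0.223] pointing down, gripper open.
Joint ranges: [-2.6, 2.6], [-0.5, 2.12], [-1.47, 1.34], [0.16, 2.42], [-1.27, 4.41], [0.06, 2.06], [-2.6, 2.6]. Speed limits (rad/s): [2.22, 2.22, 2.79, 2.79, 3.14, 3.14, 3.14].

### API

Orientations are given as a unit quaternion [x, y, z, w].
In Python, from bench import r, vision, close_job gives the robot as it stands. The module is installed in compiled form; this text tells all that it offers.
- The arm moves only by the shell command python3 -m pendant 'ROWS' [OPENING] [FORCE]. ROWS is text: rows parted by semicolons, each of 6 numbers parted by spaces: the shift along the tool's x, y, z in units of 0.25 m (1.0 is 0.25 m), then the turn, a rotation vector about the tool's x, y, z in units of 1.5 rad (1.0 is 1.5 rad). A call has 1 to 8 rows; each row is the pose to reach, as a shift and turn from the pose commanded when the call began, along the tool's axes at that moment; what a row does not reach only later rows make up. A row lasts 1/10 s, in which the tool goes at most 50 mm and 8.59 degrees, less where a joint would pass 70% of its speed; a pose out of reach is approached as far as the arm can. A call with a number of a shift or a turn outside -1 to 1 is refused whole. A call with a gripper value outside its range is refused whole. OPENING is the gripper command: -1 is shut, 1 is fully open, values between are in proportion, set as the call begins (- or left out, the last holds). The fingers move at their own pace and stop on an object; FORCE is the grip in N (left out, the last holds). Time passes only in rows, so rows that repeat a pose let the fingers close. It gives the time, the measured TCP pose, the force and the opening at its end, in the units of the state.
- r.read_state(): the state, without advancing time (a new reading comes with each control period).
- vision.camera(name): name is "side" or "top"; returns (picture, depth): 480x640x3 uint8, blue, green, red; 480x640 float32, m along the optical axis (not along the pixel's ray), 0 where there is no reading.
- vision.get_calibration(name): a dict with "camera_matrix" (3x3 intrinsics, pixels), "k1" (the pictures are not rectified: a ray, as slopes to the right and down, at radius r is drawn at 1 + k1 r^2 times it, then the intrinsics apply), "rvec" (rotation vector, rad) and "tvec" (3), from world to camera coordinates, as OpenCV has them. Camera axes: x right, y down, z forward; pixel columns grow to the right and rows downward; lengths in m; the calibration is good to about 2 mm. A picture is of the moment at which its call begins. get_calibration takes no time and is no camera call.
- close_job(): hands the job in, once; it reports no verdict.
The state is a dict: "time": time; "joint_positions": joint angles; "joint_vel": joint speeds; "joint_torque": joint torques, N m; "ee_pos": TCP position; "eef_rot": TCP orientation; "ft_force": force on the tool from outside, world axes, zero at the start; "torque": the same for the moment, N m; "width": finger opening in m.
Only numpy, scipy, OpenCV 4.12 (cv2) and the standard library are available. Lean on these libraries where they do the work, as an engineer would, in place of code of your own. Each camera call takes 0.05 s, during which the arm holds its last target. There are 200 camera calls.

### The job

Tidy up the game: put the red domino, the ivory domino and the green die each into the bamboo tray that already holds pieces of its own kind, resting flat on the tray's free floor with the dominoes pips up. The die is trapped under the upturned glass: lift the glass aside, and when the die is out set the glass gently back, mouth down and wholly on the round bamboo coaster. Leave the blue mug and the chrome bell where they stand, and tip nothing over.

Things in the scene. Friction and masses are not known exactly. Their poses are not given: they have to be found in the camera images.
- domino_red: red acrylic domino with white pips, loose, lying flat on the table pips up: 56 mm (own x) x 28 mm (own y) x 10 mm thick, about 22 g. Origin: centre of its underside, z up through the pips
- domino_ivory: ivory acrylic domino with black pips, loose, lying flat on the table pips up: 56 mm (own x) x 28 mm (own y) x 10 mm thick, about 22 g. Origin: centre of its underside, z up through the pips
- die: green acrylic die with white pips, a 22 mm cube, about 16 g, loose; at the start it lies on the coaster inside the upturned clear glass and is seen through it. Origin: the centre of the cube, axes square to its faces
- glass: clear straight-sided drinking glass, 60 mm outside diameter, 80 mm tall, wall 3 mm, about 140 g, loose, standing upside down (mouth down) on the coaster over the die; its closed end (6 mm thick) is on top. Origin: centre of its mouth, which is its underside as it stands; z up along its axis
- coaster: round bamboo coaster, 104 mm diameter, 8 mm thick, fixed to the table. Origin: centre of its underside, z up
- tray_red: square bamboo tray, 130 x 130 mm outside, walls 5 mm thick and 18 mm high, floor 5 mm thick, fixed to the table; the tray for red dominoes, with two red dominoes (10 mm thick) lined edge to edge; these are stuck down along the inside of its +x wall. The rest of the floor is free: own x from -60 to +32 mm, own y from -60 to +60 mm. Origin: centre of the tray's underside, z up
- tray_ivory: square bamboo tray, 130 x 130 mm outside, walls 5 mm thick and 18 mm high, floor 5 mm thick, fixed to the table; the tray for ivory dominoes, with two ivory dominoes (10 mm thick) lined edge to edge; these are stuck down along the inside of its +x wall. The rest of the floor is free: own x from -60 to +32 mm, own y from -60 to +60 mm. Origin: centre of the tray's underside, z up
- tray_dice: square bamboo tray, 130 x 130 mm outside, walls 5 mm thick and 18 mm high, floor 5 mm thick, fixed to the table; the tray for dice, with three green dice (22 mm cubes) in a line; these are stuck down along the inside of its +x wall. The rest of the floor is free: own x from -60 to +37 mm, own y from -60 to +60 mm. Origin: centre of the tray's underside, z up
- mug: blue ceramic mug, loose, not to be disturbed: 76 mm diameter, 88 mm tall, handle on its own +y side reaching about 75 mm from the axis. Origin: centre of its underside, z up
- bell: chrome desk bell with a press button on top, loose, not to be disturbed: 84 mm diameter, 55 mm tall. Origin: centre of its underside, z up
Not all that is in view belongs to the job. There is more than one size of the domino_ivory; the job needs the larger. There is more than one size of the domino_red; the job needs the smaller.

How it is judged:
At the end, for the whole second after the job is handed in: Dominoes (pips up) and die rest within 3 mm of the free floor of the tray of their own kind; the glass stands upright, mouth down, within 21 mm of the coaster's centre; mug and bell upright within 20 mm of where they began; all released and at rest (x of domino_red in the frame of tray_red between -0.058 and 0.03 m and y of domino_red in the frame of tray_red between -0.058 and 0.058 m and z of domino_red in the frame of tray_red between 0.002 and 0.008 m and linear speed of each of domino_red, domino_ivory, die, glass below 0.02 m/s and angular speed of each of domino_red, domino_ivory, die, glass below 0.2 rad/s and contact force between the fingers and domino_red below 0.1 N and angle between each of domino_red, domino_ivory's own z axis and vertical below 0.12 rad and x of domino_ivory in the frame of tray_ivory between -0.058 and 0.03 m and y of domino_ivory in the frame of tray_ivory between -0.058 and 0.058 m and z of domino_ivory in the frame of tray_ivory between 0.002 and 0.008 m and contact force between the fingers and domino_ivory below 0.1 N and x of die in the frame of tray_dice between -0.058 and 0.03 m and y of die in the frame of tray_dice between -0.058 and 0.058 m and z of die in the frame of tray_dice between 0.013 and 0.019 m and contact force between the fingers and die below 0.1 N and horizontal distance between glass and coaster below 0.021 m and angle between glass's own z axis and vertical below 0.08 rad and z of glass in the frame of coaster between 0.005 and 0.011 m and contact force between the fingers and glass below 0.1 N and distance of each of mug, bell from where it was at the start of the episode below 0.02 m and angle between each of mug, bell's own z axis and vertical below 0.1 rad); the robot touches nothing.
It fails at once if the glass is tipped by more than 0.6 rad (angle between glass's own z axis and vertical above 0.6 rad).
It fails at once if the glass is slammed onto the coaster (over 60 N) (contact force between glass and coaster above 60 N).
It fails at once if the mug is pushed away by more than 30 mm or tipped by more than 0.5 rad (distance of mug from where it was at the start of the episode above 0.03 m or angle between mug's own z axis and vertical above 0.5 rad).
It fails at once if the bell is pushed away by more than 30 mm or tipped by more than 0.5 rad (distance of bell from where it was at the start of the episode above 0.03 m or angle between bell's own z axis and vertical above 0.5 rad).
It also fails if it takes over 128 s, if anything falls off the work surface, if the arm or the gripper's body presses on something with over 40 N, if the wrist force passes 120 N, or if a joint passes its speed limit or range.

## Working session

There is one attempt and no reset: what is moved stays moved. The work goes in short steps, Python scripts to look and compute and a shell command to move; the robot and the scene stay as the last step left them, time stands still between calls to the robot, and variables do not carry over. Pictures are saved under pics/ and viewed, about 12 in all and at most 16, crops included, and the job is handed in when it is done.

```bash
mkdir -p pics
python3 - <<'E'
from bench import r, vision
import cv2,numpy as np
for n in("top","side"):
    p,d=vision.camera(n); cv2.imwrite(f"pics/{n}0.png",p); np.save(f"pics/{n}0d.npy",d)
    c=vision.get_calibration(n); print(n,c)
    R=cv2.Rodrigues(np.array(c["rvec"],float))[0]; print(-R.T@np.array(c["tvec"]).ravel())
s=r.read_state(); print(s, r.grasp_offset)
E
```

```text
top {'camera_matrix': array([[519.32431702,   0.        , 318.50542045],
       [  0.        , 519.32431702, 238.95360259],
       [  0.        ,   0.        ,   1.        ]]), 'k1': 0.03923453900797074, 'rvec': array([ 2.14955084, -2.19715499,  0.08597651]), 'tvec': array([0.04976424, 0.50143148, 0.96582517])}
[0.416847   0.0322271  1.00594645]
side {'camera_matrix': array([[437.98666048,   0.        , 319.6398473 ],
       [  0.        , 437.98666048, 237.87063587],
       [  0.        ,   0.        ,   1.        ]]), 'k1': 0.0026126804442174216, 'rvec': array([ 0.82780349, -2.57536356,  1.07163571]), 'tvec': array([0.44684799, 0.21271321, 0.62842093])}
[0.1934223  0.50118903 0.59264684]
{'time': 0.1, 'joint_positions': array([-1.3305909 ,  0.33278244, -0.06468179,  1.46081807,  0.02160546,
        1.34992929, -0.08850048]), 'joint_vel': array([ 6.60500811e-05, -1.35488407e-03,  1.33488001e-04, -1.78166747e-03,
        1.25514590e-03,  2.50561771e-03,  6.81286784e-04]), 'joint_torque': array([ 1.55916779e-03, -6.24552798e+01,  2.47285247e-02, -3.90718997e+01,
       -6.13423297e-02,  3.66535073e-02,  4.34620540e-05]), 'ee_pos': array([0.16229694, 0.60320965, 0.22186859]), 'eef_rot': array([ 0.09221019,  0.7010445 , -0.09308562,  0.70097715]), 'ft_force': array([-0.23241261,  0.96791068, -0.4136433 ]), 'torque': array([-0.03179685,  0.01951696,  0.02072115]), 'width': 0.08699141475770777} 0.0187
```

View pics/top0.png

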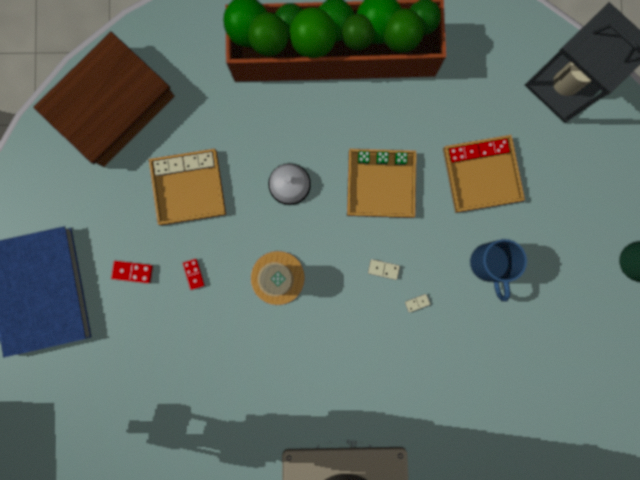

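View pics/side0.png

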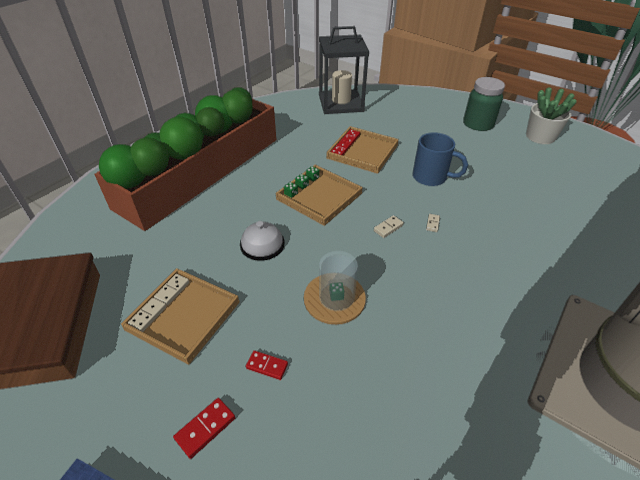

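The top view shows these candidates:
- Red dominoes at (132,272), larger, and (194,274), smaller. I need the smaller one.
- Ivory dominoes at (384,269), larger, and (418,302), smaller. I need the larger one.

The glass and coaster are at (277,278), the mug at (497,262) and the bell at (290,184). The trays are ivory (188,186), dice (382,183) and red (484,174). Next I'll measure everything and check sizes in one enlarged crop.

```bash
cat > h.py <<'E'
from bench import r, vision
import cv2,numpy as np
from scipy.spatial.transform import Rotation as Ro
def cal(n):
    c=vision.get_calibration(n); k=c["k1"]
    return c["camera_matrix"],np.array([k,0,0,0,0.]),cv2.Rodrigues(np.array(c["rvec"]))[0],np.array(c["tvec"]).ravel()
def w(n,uv,z):
    K,D,R,t=cal(n); uv=np.array(uv,float).reshape(-1,1,2)
    q=cv2.undistortPoints(uv,K,D).reshape(-1,2); d=np.c_[q,np.ones(len(q))]@R; c=-R.T@t
    return c+d*((z-c[2])/d[:,2])[:,None]
def rects(n,mask,z,amin=60):
    out=[]
    for c in cv2.findContours(mask.astype(np.uint8),cv2.RETR_EXTERNAL,cv2.CHAIN_APPROX_NONE)[0]:
        if cv2.contourArea(c)<amin: continue
        px=c.reshape(-1,2).mean(0); p=w(n,c,z)[:,:2]
        (cx,cy),(a,b),g=cv2.minAreaRect((p*1000).astype(np.float32))
        if a<b: a,b,g=b,a,g+90
        out.append((px.round(),round(cx),round(cy),round(a),round(b),round((g+90)%180-90,1)))
    return out
def masks(p):
    h=cv2.cvtColor(p,cv2.COLOR_BGR2HSV).astype(int); H,S,V=h[...,0],h[...,1],h[...,2]
    return dict(red=((H<6)|(H>174))&(S>170)&(V>90), ivory=(S<90)&(V>170)&(H<40), bamboo=(H>9)&(H<24)&(S>110)&(V>90), blue=(H>100)&(H<120)&(S>120), green=(H>65)&(H<85)&(S>130))
def state():
    s=r.read_state(); R=Ro.from_quat(s["eef_rot"]).as_matrix()
    print("t",round(s["time"],2),"tcp",s["ee_pos"].round(4),"f",s["ft_force"].round(1),"w",round(s["width"],4)); print(R.round(3)); return s,R
E
python3 - <<'E'
from h import *
for n in("top","side"):
    p=cv2.imread(f"pics/{n}0.png"); m=masks(p)
    for k,z in(("red",.01),("ivory",.01),("bamboo",.018),("blue",.088),("green",.02)):
        print(n,k)
        for o in rects(n,cv2.morphologyEx(m[k].astype(np.uint8),cv2.MORPH_CLOSE,np.ones((5,5))),z): print("  ",*o)
p=cv2.imread("pics/top0.png")
K,D,R,t=cal("top")
d=np.load("pics/top0d.npy")
for u,v in((194,274),(384,269),(188,200),(382,195),(484,185),(277,278),(290,180),(260,260),(255,278),(297,290),(275,300)):
    z=d[v,u]; q=cv2.undistortPoints(np.array([[[u,v]]],float),K,D).ravel(); print((u,v),(R.T@(np.r_[q,1]*z-t)).round(3))
a=cv2.resize(p[225:325,90:330],None,fx=3.2,fy=3.2,interpolation=cv2.INTER_CUBIC)[:, :768];b=cv2.resize(p[240:320,350:542],None,fx=4,fy=3.4,interpolation=cv2.INTER_CUBIC)
cv2.imwrite("pics/c1.png",np.vstack([a[:,:768],b[:,:768]])[:600])
E
```

```text
top red
   [132. 272.] 449 397 72 33 81.8
   [194. 274.] 442 279 53 26 15.2
   [479. 150.] 670 -276 113 27 -81.5
top ivory
   [417. 303.] 378 -145 37 14 -70.8
   [383. 269.] 443 -84 50 21 75.5
   [169. 165.] 653 328 48 21 -81.5
top bamboo
   [277. 278.] 431 119 99 96 88.7
   [380. 177.] 609 -85 129 129 87.1
   [187. 187.] 610 290 130 129 -82.1
   [483. 174.] 622 -280 132 129 -81.6
   [400.  56.] 858 -120 198 30 -82.2
   [248.  56.] 862 163 127 46 65.0
top blue
   [500. 267.] 446 -281 96 89 42.8
   [ 37. 293.] 417 538 199 143 11.4
top green
   [632. 261.] 448 -541 69 32 -4.3
side red
   [203. 427.] 452 398 73 37 82.2
   [267. 365.] 443 283 55 30 16.4
   [345. 142.] 675 -283 111 29 -81.7
side ivory
   [157. 301.] 663 297 112 25 -82.3
   [388. 225.] 445 -83 53 25 75.8
   [433. 222.] 378 -141 42 19 -70.5
side bamboo
   [ 21. 378.] 704 502 44 21 45.9
   [334. 303.] 425 134 100 89 26.3
   [181. 316.] 609 293 135 134 8.0
   [318. 194.] 607 -78 141 136 86.7
   [362. 149.] 620 -271 147 133 -81.5
   [547.  91.] 372 -808 289 121 -0.4
   [564.  22.] 470 -1462 639 498 -84.0
   [483.  52.] 675 -1074 795 706 -53.9
side blue
   [ 86. 474.] 483 514 53 20 35.5
side green
   [301. 181.] 657 -85 106 35 87.1
(194, 274) [0.441 0.278 0.011]
(384, 269) [ 0.443 -0.085  0.011]
(188, 200) [0.586 0.292 0.003]
(382, 195) [ 0.587 -0.087  0.003]
(484, 185) [ 0.602 -0.285  0.003]
(277, 278) [0.429 0.113 0.088]
(290, 180) [0.612 0.089 0.05 ]
(260, 260) [0.466 0.152 0.006]
(255, 278) [0.431 0.162 0.009]
(297, 290) [0.407 0.082 0.006]
(275, 300) [0.388 0.125 0.003]
```

View pics/c1.png

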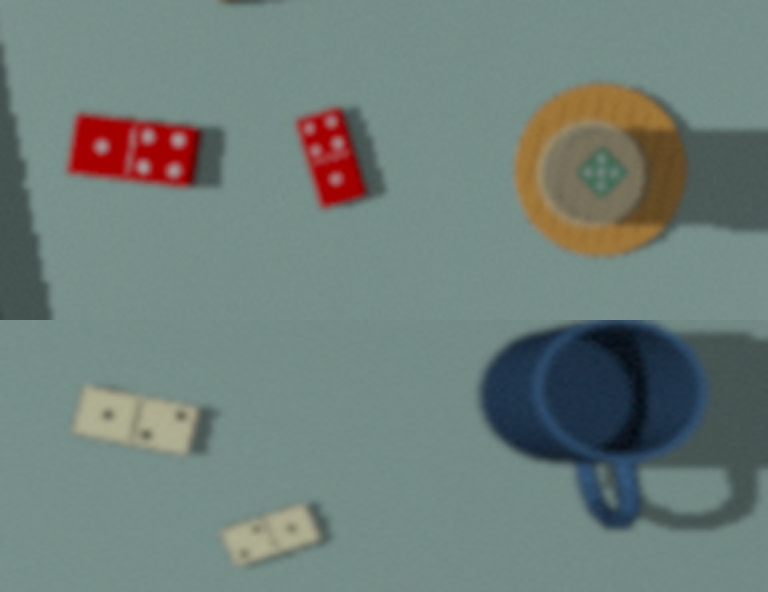

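The crop confirms both picks: the smaller red domino at (194,274), about 56x28 mm, and the larger ivory at (384,269). The glass with the die stands on the coaster. I'll refine the glass, coaster and die positions and work out the first move.

```bash
cat >> h.py <<'E'
def plan(x,y,z,jaw=None,sR=None):
    "shift (0.25 m units) and turn (1.5 rad units) from now to TCP x,y,z with tool straight down and jaws at angle jaw (deg, world)"
    s,R=sR or state(); d=R.T@(np.array([x,y,z])-s["ee_pos"])
    cur=np.degrees(np.arctan2(R[1,1],R[0,1]))
    if jaw is None: jaw=cur
    best=min((jaw+k for k in(-360,-180,0,180,360)),key=lambda a:abs(a-cur)); a=np.radians(best)
    Y=np.array([np.cos(a),np.sin(a),0]); X=np.array([0,0,-1.]); T=np.c_[X,Y,np.cross(X,Y)]
    rv=Ro.from_matrix(R.T@T).as_rotvec()
    print("jaw now",cur.round(1),"-> shift",(d/.25).round(3),"turn",(rv/1.5).round(3),"rows>=",round(max(np.linalg.norm(d)/.05,np.degrees(np.linalg.norm(rv))/8.59),1))
def cloud(n,d):
    K,D,R,t=cal(n); v,u=np.nonzero(d>0); q=cv2.undistortPoints(np.c_[u,v].astype(float).reshape(-1,1,2),K,D).reshape(-1,2)
    return np.c_[u,v],(np.c_[q,np.ones(len(q))]*d[v,u][:,None]-t)@R
E
python3 - <<'E'
from h import *
for n in("top","side"):
    uv,P=cloud(n,np.load(f"pics/{n}0d.npy"))
    s=(abs(P[:,2]-.088)<.006)&(np.hypot(P[:,0]-.43,P[:,1]-.12)<.06)
    c,rd=cv2.minEnclosingCircle((P[s,:2]*1000).astype(np.float32)); print(n,"glass top",s.sum(),c,rd)
    p=cv2.imread(f"pics/{n}0.png"); h=cv2.cvtColor(p,cv2.COLOR_BGR2HSV).astype(int)
    m=((h[...,0]>9)&(h[...,0]<24)&(h[...,1]>70)).astype(np.uint8)
    for c in cv2.findContours(m,0,1)[0]:
        P=w(n,c,.008)[:,:2]; 
        if len(c)>20 and np.hypot(*(P.mean(0)-[.43,.12]))<.03: cc,rd=cv2.minEnclosingCircle((P*1000).astype(np.float32)); print("coaster",cc,rd)
print("die top",w("top",[[278.1,278.75]],.03), "dietop/side",w("side",[[337,283]],.03))
for nm,u in(("glass top",[[275,279]]),): print(nm,w("top",u,.088))
plan(.429,.114,.2,90); plan(.429,.114,.2,0)
E
```

```text
top glass top 889 (428.7117919921875, 118.42396545410156) 29.738811492919922
coaster (431.4390869140625, 119.28829193115234) 51.914146423339844
side glass top 969 (430.77593994140625, 118.63896942138672) 30.573644638061523
coaster (432.19293212890625, 121.94742584228516) 52.97907257080078
die top [[0.4285326  0.11604479 0.03      ]] dietop/side [[0.43590459 0.10951424 0.03      ]]
glass top [[0.42751972 0.11653451 0.088     ]]
t 0.1 tcp [0.1623 0.6032 0.2219] f [-0.2  1.  -0.4] w 0.087
[[-0.     0.26   0.966]
 [-0.001  0.966 -0.26 ]
 [-1.    -0.001  0.   ]]
jaw now 74.9 -> shift [ 0.09  -1.612  1.539] turn [-0.175 -0.     0.001] rows>= 11.2
t 0.1 tcp [0.1623 0.6032 0.2219] f [-0.2  1.  -0.4] w 0.087
[[-0.     0.26   0.966]
 [-0.001  0.966 -0.26 ]
 [-1.    -0.001  0.   ]]
jaw now 74.9 -> shift [ 0.09  -1.612  1.539] turn [0.872 0.001 0.001] rows>= 11.2
```

```bash
python3 -m pendant '0 -0.8 0.77 0 0 0;0 -0.8 0.77 0 0 0;0 -0.8 0.77 0 0 0;0 -0.8 0.77 0 0 0;0 -0.8 0.77 0 0 0;0 -0.8 0.77 0 0 0;0 -0.8 0.77 0 0 0;0 -0.8 0.77 0 0 0' 1
python3 -m pendant '0 -0.8 0.77 0 0 0;0 -0.8 0.77 0 0 0;0 -0.8 0.77 0 0 0;0 -0.8 0.77 0 0 0;0 -0.8 0.77 0 0 0;0 -0.8 0.77 0 0 0;0 -0.8 0.77 0 0 0;0 -0.8 0.77 0 0 0'
python3 -m pendant '0 0 0 .87 0 0;0 0 0 .87 0 0;0 0 0 .87 0 0;0 0 0 .87 0 0;0 0 0 .87 0 0;0 0 0 .87 0 0;0 0 0 .87 0 0;0 0 0 .87 0 0'
python3 -c "
from h import *
print(r.read_state()['joint_positions'].round(2)); plan(.430,.1185,.2,0)"
```

```text
time: 0.9
ee_pos: [0.2962, 0.3604, 0.2226]
eef_rot: [0.093, 0.701, -0.093, 0.701]
ft_force: [0.4, 0.7, -0.2]
width: 0.0871
time: 1.7
ee_pos: [0.4301, 0.1186, 0.2224]
eef_rot: [0.092, 0.701, -0.092, 0.701]
ft_force: [-0.5, 0.8, -0.1]
width: 0.087
time: 2.5
ee_pos: [0.4295, 0.1197, 0.2224]
eef_rot: [0.473, 0.526, -0.473, 0.526]
ft_force: [0.3, 1.0, 0.2]
width: 0.0872
[-0.74 -0.09  0.35  1.92  0.03  1.3  -0.3 ]
t 2.5 tcp [0.4295 0.1197 0.2224] f [0.3 1.  0.2] w 0.0872
[[-0.     0.994  0.106]
 [-0.     0.106 -0.994]
 [-1.    -0.     0.   ]]
jaw now 6.1 -> shift [0.089 0.001 0.005] turn [0.071 0.    0.   ] rows>= 0.7
```

```bash
python3 -m pendant '0 0 0.005 .07 0 0;0.2 0 0.005 .07 0 0;0.35 0 0.005 .07 0 0;0.5 0 0.005 .07 0 0;0.6 0 0.005 .07 0 0;0.67 0 0.005 .07 0 0;0.71 0 0.005 .07 0 0;0.71 0 0.005 .07 0 0'
python3 -m pendant '0 0 0 0 0 0;0 0 0 0 0 0;0 0 0 0 0 0;0 0 0 0 0 0;0 0 0 0 0 0;0 0 0 0 0 0;0 0 0 0 0 0;0 0 0 0 0 0' -1 12
python3 -m pendant '0 0 0 0 0 0;0 0 0 0 0 0;0 0 0 0 0 0;-.04 0 0 0 0 0;-.12 0 0 0 0 0;-.2 0 0 0 0 0;-.24 0 0 0 0 0;-.24 0 0 0 0 0'
python3 - <<'E'
from h import *
s,R=state()
p,d=vision.camera("side"); cv2.imwrite("pics/s1.png",p); q,_=vision.camera("top"); cv2.imwrite("pics/t1.png",q)
cv2.imwrite("pics/s1c.png",np.hstack([p[120:400,220:500],q[130:410,200:480]]))
E
```

```text
time: 3.3
ee_pos: [0.4292, 0.1172, 0.044]
eef_rot: [0.498, 0.502, -0.499, 0.501]
ft_force: [-0.1, -0.5, 0.1]
width: 0.0869
time: 4.1
ee_pos: [0.4306, 0.1162, 0.0455]
eef_rot: [0.5, 0.501, -0.499, 0.501]
ft_force: [-1.0, -0.4, 6.6]
width: 0.0596
time: 4.9
ee_pos: [0.4311, 0.1164, 0.1063]
eef_rot: [0.5, 0.501, -0.498, 0.501]
ft_force: [0.2, 0.7, -2.2]
width: 0.0597
t 4.9 tcp [0.4311 0.1164 0.1063] f [ 0.2  0.7 -2.2] w 0.0597
[[ 0.002  1.     0.003]
 [ 0.001  0.003 -1.   ]
 [-1.     0.002 -0.001]]
```

View pics/s1c.png

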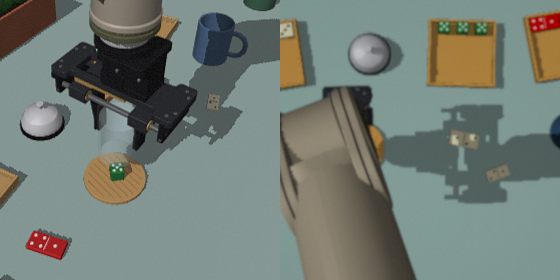

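```bash
python3 -m pendant '0 -.02 .15 0 0 0;0 -.06 .3 0 0 0;0 -.06 .42 0 0 0;0 -.06 .48 0 0 0;0 -.06 .48 0 0 0;0.07 -.06 .48 0 0 0;0.14 -.06 .48 0 0 0;0.2 -.06 .48 0 0 0'
python3 -m pendant '0.03 0 0 0 0 0;0.05 0 0 0 0 0;0.06 0 0 0 0 0;0.065 0 0 0 0 0;0.069 0 0 0 0 0;0.072 0 0 0 0 0;0.072 0 0 0 0 0;0.072 0 0 0 0 0'
python3 -m pendant '0 0 0 0 0 0;0 0 0 0 0 0;0 0 0 0 0 0;0 0 0 0 0 0;0 0 0 0 0 0;0 0 0 0 0 0;0 0 0 0 0 0;0 0 0 0 0 0' 1
python3 -m pendant '0 0 0 0 0 0;-.05 0 0 0 0 0;-.15 0 0 0 0 0;-.3 0 0 0 0 0;-.5 0 0 0 0 0;-.65 0 0 0 0 0;-.8 0 0 0 0 0;-.8 0 0 0 0 0'
```

```text
time: 5.8
ee_pos: [0.4151, -0.0031, 0.0536]
eef_rot: [0.499, 0.501, -0.499, 0.501]
ft_force: [0.2, -0.8, -1.8]
width: 0.0599
time: 6.6
ee_pos: [0.416, -0.0039, 0.0374]
eef_rot: [0.5, 0.501, -0.499, 0.501]
ft_force: [-2.1, 0.5, 4.4]
width: 0.0601
time: 7.4
ee_pos: [0.4157, -0.004, 0.037]
eef_rot: [0.499, 0.501, -0.499, 0.501]
ft_force: [1.2, 0.1, 0.0]
width: 0.0868
time: 8.2
ee_pos: [0.4179, -0.0037, 0.2416]
eef_rot: [0.502, 0.5, -0.497, 0.502]
ft_force: [0.4, 0.0, -0.4]
width: 0.0872
```

Run:
```python
from h import *
ims=[]
for n in("top","side"):
    p,d=vision.camera(n); cv2.imwrite(f"pics/{n}2.png",p)
    h=cv2.cvtColor(p,cv2.COLOR_BGR2HSV).astype(int)
    m=(h[...,0]>60)&(h[...,0]<90)&(h[...,1]>120)
    K=cv2.morphologyEx(m.astype(np.uint8),cv2.MORPH_CLOSE,np.ones((3,3)))
    print(n); [print("  ",*o) for o in rects(n,K,.03,30)]
    uv,P=cloud(n,d)
    s=(abs(P[:,2]-.03)<.004)&(np.hypot(P[:,0]-.43,P[:,1]-.12)<.04)
    if s.sum()>5:
        a=cv2.minAreaRect((P[s,:2]*1000).astype(np.float32)); print("depth top",s.sum(),a)
    s=(abs(P[:,2]-.08)<.006)&(np.hypot(P[:,0]-.415,P[:,1]+.005)<.05)
    if s.sum()>5:print("glass",s.sum(),cv2.minEnclosingCircle((P[s,:2]*1000).astype(np.float32)))
    u,v=cv2.projectPoints(np.array([[.43,.118,.03]]),cv2.Rodrigues(cal(n)[2])[0],cal(n)[3],cal(n)[0],cal(n)[1])[0].ravel().astype(int)
    ims.append(cv2.resize(p[max(v-40,0):v+40,max(u-40,0):u+40],(400,400),interpolation=cv2.INTER_CUBIC))
cv2.imwrite("pics/c2.png",np.hstack(ims))
```

```text
top
   [632. 261.] 448 -535 68 32 -4.3
   [378.  38.] 891 -85 15 14 88.3
   [429.  28.] 905 -184 19 16 88.1
depth top 122 ((430.3936767578125, 116.86898803710938), (20.302736282348633, 21.204227447509766), 43.67472457885742)
side
   [337. 290.] 427 124 33 21 -54.3
   [301. 181.] 650 -74 105 36 86.8
   [125. 177.] 959 134 77 68 -14.8
   [227. 121.] 947 -160 67 16 -39.1
depth top 157 ((431.77496337890625, 117.45692443847656), (21.946313858032227, 22.927797317504883), 43.535308837890625)
glass 747 ((416.6546936035156, -0.5692754983901978), 31.17533302307129)
```

View pics/c2.png

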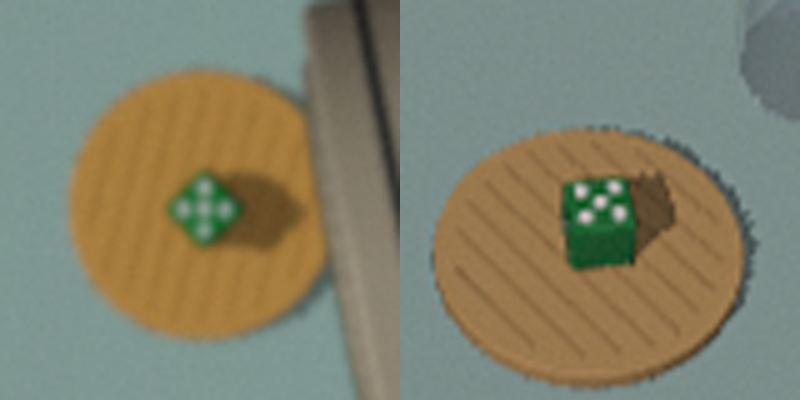

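The die is clear on the coaster, in the top crop at (205,208) and the side crop at (600,220), centred at (0.431, 0.117) with faces at 44°. The glass stands aside at (0.416, -0.002). Going over the die.

```bash
python3 -m pendant '0 .05 -.15 .1 0 0;0 .05 -.3 .2 0 0;0 .05 -.45 .3 0 0;0 .05 -.485 .4 0 0;0 .05 -.485 .535 0 0;0 .05 -.485 .535 0 0;0 .05 -.485 .535 0 0;0 .05 -.485 .535 0 0'
python3 -c "
from h import *
plan(.431,.117,.014,-46.4)"
```

```text
time: 9.1
ee_pos: [0.4274, 0.117, 0.236]
eef_rot: [-0.654, -0.267, 0.656, -0.267]
ft_force: [-0.2, -0.3, 0.3]
width: 0.0875
t 9.1 tcp [0.4274 0.117  0.236 ] f [-0.2 -0.3  0.3] w 0.0875
[[-0.002  0.698 -0.716]
 [-0.001 -0.716 -0.698]
 [-1.    -0.001  0.002]]
jaw now -45.7 -> shift [ 0.888  0.01  -0.012] turn [0.008 0.001 0.   ] rows>= 4.4
```

```bash
python3 -m pendant '.15 .01 -.012 .008 0 0;.35 .01 -.012 .008 0 0;.55 .01 -.012 .008 0 0;.7 .01 -.012 .008 0 0;.8 .01 -.012 .008 0 0;.86 .01 -.012 .008 0 0;.888 .01 -.012 .008 0 0;.888 .01 -.012 .008 0 0'
python3 -m pendant '0 0 0 0 0 0;0 0 0 0 0 0;0 0 0 0 0 0;0 0 0 0 0 0;0 0 0 0 0 0;0 0 0 0 0 0;0 0 0 0 0 0;0 0 0 0 0 0' -1 12
python3 -m pendant '0 0 0 0 0 0;0 0 0 0 0 0;0 0 0 0 0 0;0 0 0 0 0 0;-.1 0 0 0 0 0;-.25 0 0 0 0 0;-.45 0 0 0 0 0;-.65 0 0 0 0 0'
python3 -c "
from h import *
plan(.597,-.085,.17,-3)"
```

```text
time: 9.9
ee_pos: [0.4312, 0.1173, 0.0143]
eef_rot: [-0.656, -0.262, 0.657, -0.262]
ft_force: [0.3, -0.3, -0.1]
width: 0.0871
time: 10.7
ee_pos: [0.4318, 0.1176, 0.015]
eef_rot: [0.657, 0.262, -0.657, 0.262]
ft_force: [-0.3, 1.1, 1.0]
width: 0.0309
time: 11.5
ee_pos: [0.4311, 0.1172, 0.1792]
eef_rot: [-0.657, -0.262, 0.657, -0.262]
ft_force: [1.4, 0.8, -0.9]
width: 0.022
t 11.5 tcp [0.4311 0.1172 0.1792] f [ 1.4  0.8 -0.9] w 0.022
[[-0.001  0.688 -0.726]
 [-0.    -0.726 -0.688]
 [-1.    -0.     0.001]]
jaw now -46.5 -> shift [0.036 1.043 0.075] turn [-0.506  0.     0.   ] rows>= 5.2
```

```bash
python3 -m pendant '0 .15 0 0 0 0;0 .33 .02 -.1 0 0;0 .5 .04 -.2 0 0;0 .66 .06 -.3 0 0;0 .82 .07 -.4 0 0;0 .95 .075 -.506 0 0;0 1 .075 -.506 0 0;0 1 .075 -.506 0 0'
python3 - <<'E'
from h import *
plan(.597,-.085,.013,-3)
p,d=vision.camera("top"); cv2.imwrite("pics/t3.png",p)
p,d=vision.camera("side"); cv2.imwrite("pics/s3.png",p)
E
```

```text
time: 12.3
ee_pos: [0.5906, -0.0789, 0.1769]
eef_rot: [-0.513, -0.486, 0.514, -0.487]
ft_force: [-0.5, 0.2, 0.4]
width: 0.0219
t 12.3 tcp [ 0.5906 -0.0789  0.1769] f [-0.5  0.2  0.4] w 0.0219
[[-0.001  0.999 -0.054]
 [-0.001 -0.054 -0.999]
 [-1.    -0.001  0.001]]
jaw now -3.1 -> shift [0.656 0.027 0.022] turn [-0.001  0.001  0.   ] rows>= 3.3
```

View pics/s3.png

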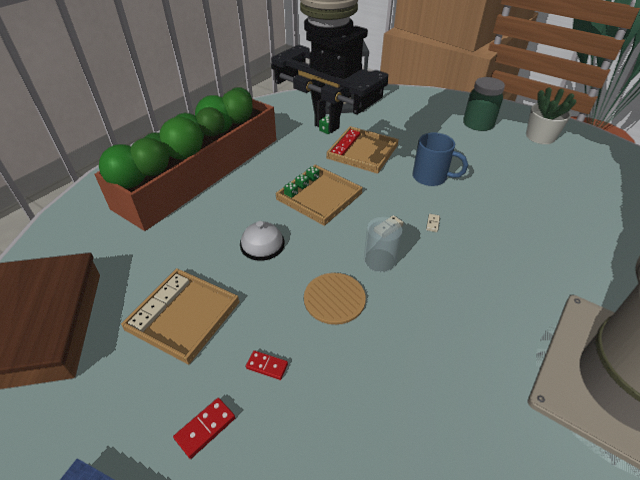

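The die is held at (325,125) in the side view, heading for the dice tray. Glass, mug and bell are standing. Lowering and releasing.

```bash
python3 -m pendant '.15 .027 .022 0 0 0;.3 .027 .022 0 0 0;.45 .027 .022 0 0 0;.56 .027 .022 0 0 0;.62 .027 .022 0 0 0;.645 .027 .022 0 0 0;.658 .027 .022 0 0 0;.658 .027 .022 0 0 0'
python3 -m pendant '0 0 0 0 0 0;0 0 0 0 0 0;0 0 0 0 0 0;0 0 0 0 0 0;0 0 0 0 0 0;-.02 0 0 0 0 0;-.1 0 0 0 0 0;-.25 0 0 0 0 0' -0.08
python3 -m pendant '-.15 0 0 0 0 0;-.35 0 0 0 0 0;-.55 0 0 0 0 0;-.55 -.2 -.1 0 0 0;-.55 -.4 -.2 0 0 0;-.55 -.6 -.3 0 0 0;-.55 -.7 -.33 0 0 0;-.55 -.7 -.33 0 0 0' 1
python3 - <<'E'
from h import *
for n in("top","side"):
    p,d=vision.camera(n); cv2.imwrite(f"pics/{n}4.png",p)
    uv,P=cloud(n,d)
    for nm,c,z,rr in(("die",(.597,-.085),.027,.03),("glass",(.416,-.003),.08,.045)):
        s=(abs(P[:,2]-z)<.005)&(np.hypot(P[:,0]-c[0],P[:,1]-c[1])<rr)
        if s.sum()>9: print(n,nm,s.sum(),cv2.minAreaRect((P[s,:2]*1000).astype(np.float32)))
plan(.4165,-.002,.2,0)
E
```

```text
time: 13.2
ee_pos: [0.5974, -0.0823, 0.014]
eef_rot: [0.513, 0.486, -0.513, 0.487]
ft_force: [-0.3, -0.3, -1.0]
width: 0.0219
time: 14.0
ee_pos: [0.5949, -0.0823, 0.0742]
eef_rot: [-0.512, -0.488, 0.514, -0.486]
ft_force: [0.8, 0.8, 0.7]
width: 0.0398
time: 14.8
ee_pos: [0.4225, 0.0111, 0.2134]
eef_rot: [0.512, 0.488, -0.512, 0.487]
ft_force: [0.4, -0.3, -0.5]
width: 0.086
top die 132 ((595.993408203125, -81.56964111328125), (21.32184410095215, 22.23874282836914), 88.85990142822266)
side die 96 ((597.4058227539062, -81.69527435302734), (23.77654457092285, 22.585023880004883), 87.05712127685547)
side glass 735 ((415.7430419921875, -0.6775245666503906), (58.02427673339844, 59.72185134887695), 30.84687614440918)
t 14.9 tcp [0.4261 0.0093 0.2138] f [0.3 0.8 0.1] w 0.0866
[[ 0.002  0.999 -0.051]
 [ 0.001 -0.051 -0.999]
 [-1.     0.002 -0.001]]
jaw now -3.0 -> shift [ 0.055 -0.036  0.047] turn [-0.034 -0.001 -0.001] rows>= 0.4
```

```bash
python3 -m pendant '0 -.036 .05 -.034 0 0;.1 -.038 .05 -.034 0 0;.25 -.038 .05 -.034 0 0;.42 -.038 .05 -.034 0 0;.56 -.038 .05 -.034 0 0;.65 -.038 .05 -.034 0 0;.705 -.038 .05 -.034 0 0;.705 -.038 .05 -.034 0 0'
python3 -m pendant '0 0 0 0 0 0;0 0 0 0 0 0;0 0 0 0 0 0;0 0 0 0 0 0;0 0 0 0 0 0;0 0 0 0 0 0;0 0 0 0 0 0;0 0 0 0 0 0' -1 12
python3 -m pendant '0 0 0 0 0 0;0 0 0 0 0 0;0 0 0 0 0 0;-.04 0 0 0 0 0;-.12 0 0 0 0 0;-.2 0 0 0 0 0;-.24 0 0 0 0 0;-.24 0 0 0 0 0' 
python3 -c "
from h import *
plan(.431,.119,.09,0)"
```

```text
time: 15.7
ee_pos: [0.4157, -0.0041, 0.0352]
eef_rot: [-0.499, -0.5, 0.502, -0.499]
ft_force: [0.6, -1.0, 0.1]
width: 0.0871
time: 16.5
ee_pos: [0.4165, -0.0028, 0.0372]
eef_rot: [0.501, 0.5, -0.5, 0.5]
ft_force: [-0.9, -0.2, 6.0]
width: 0.0597
time: 17.3
ee_pos: [0.4169, -0.0027, 0.098]
eef_rot: [0.501, 0.499, -0.499, 0.5]
ft_force: [0.3, 0.3, -2.4]
width: 0.0592
t 17.3 tcp [ 0.4169 -0.0027  0.098 ] f [ 0.3  0.3 -2.4] w 0.0592
[[ 0.002  1.    -0.001]
 [ 0.001 -0.001 -1.   ]
 [-1.     0.002 -0.001]]
jaw now -0.1 -> shift [ 0.033  0.055 -0.487] turn [-0.001 -0.001 -0.002] rows>= 2.5
```

```bash
python3 -m pendant '0 .02 -.15 0 0 0;0 .055 -.3 0 0 0;0 .055 -.42 0 0 0;0 .055 -.487 0 0 0;0 .055 -.487 0 0 0;.05 .055 -.487 0 0 0;.1 .055 -.487 0 0 0;.15 .055 -.487 0 0 0'
python3 -m pendant '.02 0 0 0 0 0;.035 0 0 0 0 0;.045 0 0 0 0 0;.052 0 0 0 0 0;.058 0 0 0 0 0;.062 0 0 0 0 0;.064 0 0 0 0 0;.064 0 0 0 0 0'
python3 -m pendant '0 0 0 0 0 0;0 0 0 0 0 0;0 0 0 0 0 0;0 0 0 0 0 0;0 0 0 0 0 0;0 0 0 0 0 0;0 0 0 0 0 0;0 0 0 0 0 0' 1
python3 -m pendant '0 0 0 0 0 0;-.05 0 0 0 0 0;-.15 0 0 0 0 0;-.3 0 0 0 0 0;-.5 0 0 0 0 0;-.65 0 0 0 0 0;-.75 0 0 0 0 0;-.75 0 0 0 0 0'
python3 -c "
from h import *
plan(.443,.281,.12,-74.5);plan(.443,.281,.12,105.5)"
```

```text
time: 18.1
ee_pos: [0.4296, 0.1176, 0.0576]
eef_rot: [-0.5, -0.499, 0.501, -0.499]
ft_force: [-0.4, 0.3, -1.6]
width: 0.0596
time: 18.9
ee_pos: [0.4304, 0.1191, 0.0446]
eef_rot: [0.501, 0.5, -0.5, 0.499]
ft_force: [-6.7, -2.1, 15.4]
width: 0.0597
time: 19.7
ee_pos: [0.43, 0.1188, 0.0432]
eef_rot: [-0.5, -0.5, 0.5, -0.5]
ft_force: [-0.5, -0.5, -0.3]
width: 0.0867
time: 20.5
ee_pos: [0.4317, 0.1193, 0.2353]
eef_rot: [0.503, 0.499, -0.498, 0.5]
ft_force: [-0.0, -0.3, -0.3]
width: 0.0869
t 20.5 tcp [0.4317 0.1193 0.2353] f [-0.  -0.3 -0.3] w 0.0869
[[ 0.006  1.    -0.002]
 [ 0.003 -0.002 -1.   ]
 [-1.     0.006 -0.003]]
jaw now -0.1 -> shift [ 0.464  0.041 -0.645] turn [ 0.866 -0.005 -0.002] rows>= 8.7
t 20.5 tcp [0.4317 0.1193 0.2353] f [-0.  -0.3 -0.3] w 0.0869
[[ 0.006  1.    -0.002]
 [ 0.003 -0.002 -1.   ]
 [-1.     0.006 -0.003]]
jaw now -0.1 -> shift [ 0.464  0.041 -0.645] turn [ 0.866 -0.005 -0.002] rows>= 8.7
```

```bash
python3 -m pendant '0 .04 -.15 .1 0 0;0 .04 -.3 .2 0 0;0 .04 -.45 .3 0 0;0 .04 -.6 .4 0 0;0.1 .04 -.645 .5 0 0;.2 .04 -.645 .6 0 0;.3 .04 -.645 .7 0 0;.4 .04 -.645 .79 0 0' 0.15
python3 -c "
from h import *
vision.camera('side'); plan(.443,.281,.004,-74.5)"
```

```text
time: 21.3
ee_pos: [0.44, 0.2798, 0.1297]
eef_rot: [-0.694, -0.133, 0.695, -0.133]
ft_force: [0.4, -0.3, 0.4]
width: 0.0503
t 21.35 tcp [0.4381 0.2784 0.1257] f [-2.7 -1.2 -4.3] w 0.0503
[[-0.005  0.362 -0.932]
 [-0.004 -0.932 -0.362]
 [-1.     0.002  0.006]]
jaw now -68.8 -> shift [ 0.486 -0.004 -0.025] turn [ 0.067  0.004 -0.002] rows>= 2.4
```

```bash
python3 -m pendant '0 0 0 .067 0 0;0 0 0 .067 0 0;0 0 0 .067 0 0;0 0 0 .067 0 0'
python3 - <<'E'
from h import *
p,d=vision.camera('side'); cv2.imwrite("pics/s5.png",p)
[print(*o) for o in rects("side",cv2.morphologyEx(masks(p)["red"].astype(np.uint8),cv2.MORPH_CLOSE,np.ones((5,5))),.01)]
cv2.imwrite("pics/c5.png",cv2.resize(p[240:460,150:400],None,fx=2.4,fy=2.4)); plan(.443,.281,.004,-74.5)
E
```

```text
time: 21.75
ee_pos: [0.4405, 0.2802, 0.1314]
eef_rot: [0.7, 0.101, -0.7, 0.101]
ft_force: [0.1, 0.7, -0.3]
width: 0.0504
[204. 428.] 451 398 73 39 81.8
[266. 365.] 443 283 57 30 15.9
[345. 142.] 673 -283 111 32 -81.5
t 21.8 tcp [0.4404 0.2802 0.1313] f [ 1.  -0.  -0.4] w 0.0502
[[ 0.     0.282 -0.959]
 [ 0.001 -0.959 -0.282]
 [-1.    -0.    -0.001]]
jaw now -73.6 -> shift [ 0.509 -0.    -0.01 ] turn [ 0.01 -0.    0.  ] rows>= 2.5
```

View pics/c5.png

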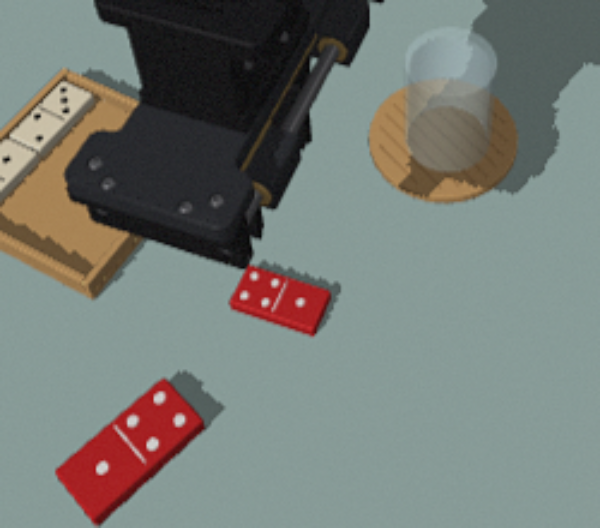

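The glass is back on the coaster at about (443,125) in the crop. The gripper is above the small red domino at (280,300). Descending to it.

```bash
python3 -m pendant '.12 0 -.01 .01 0 0;.26 0 -.01 .01 0 0;.37 0 -.01 .01 0 0;.45 0 -.01 .01 0 0;.49 0 -.01 .01 0 0;.508 0 -.01 .01 0 0;.508 0 -.01 .01 0 0;.508 0 -.01 .01 0 0'
python3 -m pendant '0 0 0 0 0 0;0 0 0 0 0 0;0 0 0 0 0 0;0 0 0 0 0 0;0 0 0 0 0 0;0 0 0 0 0 0;0 0 0 0 0 0;0 0 0 0 0 0' -1 12
python3 -m pendant '0 0 0 0 0 0;0 0 0 0 0 0;-.1 0 0 0 0 0;-.25 0 0 0 0 0;-.4 0 0 0 0 0;-.6 0 0 0 0 0;-.75 0 0 0 0 0;-.75 0 0 0 0 0'
python3 -c "
from h import *
plan(.608,-.282,.2,-81.5)"
```

```text
time: 22.6
ee_pos: [0.4433, 0.2812, 0.0048]
eef_rot: [0.701, 0.095, -0.7, 0.094]
ft_force: [-0.3, 0.4, 0.7]
width: 0.0505
time: 23.4
ee_pos: [0.4428, 0.2809, 0.004]
eef_rot: [0.701, 0.095, -0.701, 0.095]
ft_force: [-1.4, -0.8, 5.8]
width: 0.0279
time: 24.2
ee_pos: [0.4449, 0.2823, 0.1966]
eef_rot: [0.703, 0.096, -0.698, 0.093]
ft_force: [0.1, 0.2, -0.6]
width: 0.0276
t 24.2 tcp [0.4449 0.2823 0.1966] f [ 0.1  0.2 -0.6] w 0.0276
[[ 0.007  0.265 -0.964]
 [ 0.006 -0.964 -0.265]
 [-1.    -0.004 -0.008]]
jaw now -74.6 -> shift [-0.022  2.349 -0.03 ] turn [ 0.08  -0.005  0.003] rows>= 11.7
```

```bash
python3 -m pendant '-.02 .1 0 0 0 0;-.02 .22 0 0 0 0;-.02 .36 0 0 0 0;-.02 .5 0 0 0 0;-.02 .64 0 0 0 0;-.02 .78 0 0 0 0;-.02 .92 0 0 0 0;-.02 1 0 0 0 0'
python3 -m pendant '0 .12 0 0 0 0;0 .26 0 0 0 0;0 .4 0 0 0 0;0 .54 0 0 0 0;0 .68 0 0 0 0;0 .82 0 0 0 0;0 .9 0 0 0 0;0 1 0 0 0 0'
python3 -m pendant '0 .1 -.01 .04 0 0;0 .2 -.02 .08 0 0;0 .28 -.03 .08 0 0;0 .32 -.03 .08 0 0;0 .345 -.03 .08 0 0;0 .345 -.03 .08 0 0;0 .345 -.03 .08 0 0;0 .345 -.03 .08 0 0'
python3 - <<'E'
from h import *
p,d=vision.camera('side'); cv2.imwrite("pics/s6.png",p)
cv2.imwrite("pics/c6.png",cv2.resize(p[20:220,250:500],None,fx=2.4,fy=2.4)); plan(.608,-.282,.01,-81.5)
E
```

```text
time: 25.0
ee_pos: [0.5092, 0.0365, 0.1954]
eef_rot: [-0.701, -0.093, 0.701, -0.094]
ft_force: [0.3, -0.3, -0.4]
width: 0.0276
time: 25.8
ee_pos: [0.5753, -0.202, 0.1951]
eef_rot: [-0.7, -0.095, 0.701, -0.095]
ft_force: [0.2, 0.3, -1.1]
width: 0.0276
time: 26.6
ee_pos: [0.6058, -0.2814, 0.1964]
eef_rot: [0.705, 0.053, -0.705, 0.053]
ft_force: [-0.3, -1.0, 0.4]
width: 0.0281
t 26.65 tcp [ 0.6058 -0.2815  0.1964] f [ 0.8 -0.3 -0.6] w 0.0282
[[ 0.     0.149 -0.989]
 [ 0.001 -0.989 -0.149]
 [-1.    -0.001 -0.   ]]
jaw now -81.4 -> shift [ 0.746  0.004 -0.008] turn [ 0.001 -0.     0.   ] rows>= 3.7
```

View pics/c6.png

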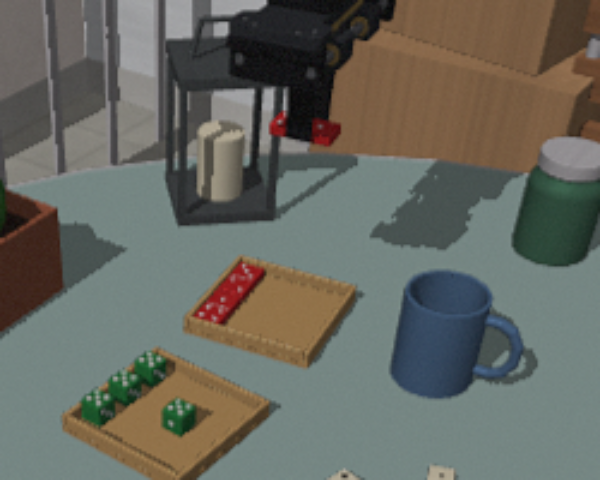

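The die is in its tray at about (178,415) in the crop, and the red domino is held level at (305,128). Lowering it.

```bash
python3 -m pendant '.15 .004 -.008 0 0 0;.32 .004 -.008 0 0 0;.5 .004 -.008 0 0 0;.63 .004 -.008 0 0 0;.7 .004 -.008 0 0 0;.735 .004 -.008 0 0 0;.748 .004 -.008 0 0 0;.748 .004 -.008 0 0 0'
python3 -m pendant '0 0 0 0 0 0;0 0 0 0 0 0;0 0 0 0 0 0;0 0 0 0 0 0;0 0 0 0 0 0;-.02 0 0 0 0 0;-.1 0 0 0 0 0;-.25 0 0 0 0 0' 0.03
python3 -m pendant '-.15 0 0 0 0 0;-.35 0 0 0 0 0;-.5 0 0 0 0 0;-.5 -.1 .05 0 0 0;-.5 -.25 .15 0 0 0;-.5 -.4 .25 0 0 0;-.5 -.5 .35 0 0 0;-.5 -.5 .4 0 0 0' 0.15
python3 -c "
from h import *
plan(.444,-.084,.12,-14.3)"
```

```text
time: 27.45
ee_pos: [0.6086, -0.2835, 0.0105]
eef_rot: [0.706, 0.052, -0.705, 0.053]
ft_force: [-0.5, 0.4, 0.5]
width: 0.0275
time: 28.25
ee_pos: [0.6061, -0.2823, 0.0702]
eef_rot: [-0.704, -0.053, 0.707, -0.052]
ft_force: [0.9, -0.1, 1.2]
width: 0.0448
time: 29.05
ee_pos: [0.4888, -0.1712, 0.197]
eef_rot: [0.705, 0.055, -0.705, 0.053]
ft_force: [-0.1, -0.2, 0.4]
width: 0.0499
t 29.05 tcp [ 0.4888 -0.1712  0.197 ] f [-0.1 -0.2  0.4] w 0.0499
[[ 0.     0.152 -0.988]
 [ 0.002 -0.988 -0.152]
 [-1.    -0.002 -0.001]]
jaw now -81.3 -> shift [ 0.309 -0.371  0.124] turn [-0.779 -0.001  0.001] rows>= 7.8
```

```bash
python3 -m pendant '0 -.1 .04 -.1 0 0;0 -.2 .08 -.2 0 0;0 -.3 .124 -.3 0 0;0 -.371 .124 -.4 0 0;0.1 -.371 .124 -.5 0 0;.15 -.371 .124 -.6 0 0;.2 -.371 .124 -.7 0 0;.2 -.371 .124 -.779 0 0'
python3 -m pendant '0 0 0 0 0 0;0 0 0 0 0 0'
python3 - <<'E'
from h import *
p,d=vision.camera('side'); cv2.imwrite("pics/s7.png",p)
[print(*o) for o in rects("side",cv2.morphologyEx(masks(p)["ivory"].astype(np.uint8),cv2.MORPH_CLOSE,np.ones((5,5))),.01)]
m=cv2.morphologyEx(masks(p)["red"].astype(np.uint8),cv2.MORPH_CLOSE,np.ones((3,3)))
[print("red",*o) for o in rects("side",m,.015)]
cv2.imwrite("pics/c7.png",cv2.resize(p[100:300,250:500],None,fx=2.4,fy=2.4)); plan(.444,-.084,.004,-14.3)
E
```

```text
time: 29.85
ee_pos: [0.4452, -0.088, 0.1457]
eef_rot: [-0.558, -0.435, 0.559, -0.434]
ft_force: [0.1, 0.6, 0.1]
width: 0.0502
time: 30.05
ee_pos: [0.4463, -0.0878, 0.1472]
eef_rot: [0.56, 0.431, -0.56, 0.432]
ft_force: [-0.5, -0.6, 0.1]
width: 0.0501
[157. 301.] 663 296 113 26 -82.3
[388. 225.] 445 -83 56 27 75.7
[433. 222.] 379 -142 45 20 -69.9
[341.  75.] 887 -580 54 44 -13.4
red [204. 428.] 448 399 72 39 81.8
red [368. 150.] 607 -277 58 38 9.4
red [345. 142.] 670 -276 110 29 -81.7
t 30.1 tcp [ 0.4463 -0.0876  0.1472] f [-0.6 -1.3  0.2] w 0.0506
[[ 0.001  0.967 -0.255]
 [ 0.    -0.255 -0.967]
 [-1.     0.001 -0.   ]]
jaw now -14.8 -> shift [ 0.573 -0.013 -0.012] turn [-0.005 -0.    -0.   ] rows>= 2.9
```

View pics/c7.png

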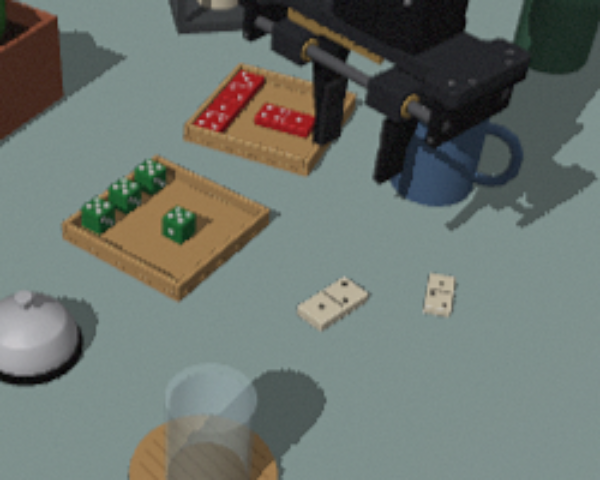

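The red domino lies pips up in its tray at (285,120) in the crop. The larger ivory domino at (333,303) is under the gripper, at (0.444, -0.084). Descending to it.

```bash
python3 -m pendant '.15 -.013 -.012 0 0 0;.3 -.013 -.012 0 0 0;.42 -.013 -.012 0 0 0;.5 -.013 -.012 0 0 0;.55 -.013 -.012 0 0 0;.572 -.013 -.012 0 0 0;.572 -.013 -.012 0 0 0;.572 -.013 -.012 0 0 0'
python3 -m pendant '0 0 0 0 0 0;0 0 0 0 0 0;0 0 0 0 0 0;0 0 0 0 0 0;0 0 0 0 0 0;0 0 0 0 0 0;0 0 0 0 0 0;0 0 0 0 0 0' -1 12
python3 -m pendant '0 0 0 0 0 0;0 0 0 0 0 0;-.1 0 0 0 0 0;-.25 0 0 0 0 0;-.4 0 0 0 0 0;-.6 0 0 0 0 0;-.75 0 0 0 0 0;-.75 0 0 0 0 0'
python3 -c "
from h import *
plan(.596,.290,.2,7.7)"
```

```text
time: 30.9
ee_pos: [0.4443, -0.0836, 0.0046]
eef_rot: [0.56, 0.432, -0.559, 0.433]
ft_force: [-0.3, 0.1, -0.4]
width: 0.0504
time: 31.7
ee_pos: [0.4437, -0.0835, 0.004]
eef_rot: [0.559, 0.433, -0.559, 0.433]
ft_force: [-0.9, 0.6, 5.8]
width: 0.0278
time: 32.5
ee_pos: [0.446, -0.0837, 0.196]
eef_rot: [0.562, 0.431, -0.557, 0.434]
ft_force: [0.9, 0.2, -0.2]
width: 0.0278
t 32.5 tcp [ 0.446  -0.0837  0.196 ] f [ 0.9  0.2 -0.2] w 0.0278
[[ 0.008  0.968 -0.251]
 [ 0.001 -0.251 -0.968]
 [-1.     0.007 -0.003]]
jaw now -14.5 -> shift [-0.009  0.205 -1.598] turn [-0.259 -0.001 -0.005] rows>= 8.1
```

```bash
python3 -m pendant '0 .02 -.1 0 0 0;0 .04 -.22 0 0 0;0 .06 -.36 0 0 0;0 .07 -.5 0 0 0;0 .08 -.62 0 0 0;0 .09 -.72 0 0 0;0 .1 -.8 0 0 0;0 .1 -.8 0 0 0'
python3 -m pendant '0 .02 -.1 -.03 0 0;0 .04 -.22 -.08 0 0;0 .06 -.36 -.14 0 0;0 .07 -.5 -.2 0 0;0 .08 -.62 -.259 0 0;0 .09 -.72 -.259 0 0;0 .1 -.8 -.259 0 0;0 .1 -.8 -.259 0 0'
python3 -m pendant '0 0 0 0 0 0;0 0 0 0 0 0'
python3 -c "
from h import *
plan(.596,.290,.0095,7.7)"
```

```text
time: 33.3
ee_pos: [0.518, 0.1065, 0.1904]
eef_rot: [-0.558, -0.434, 0.559, -0.434]
ft_force: [0.3, 0.5, -0.5]
width: 0.0281
time: 34.1
ee_pos: [0.5921, 0.293, 0.1902]
eef_rot: [0.464, 0.533, -0.465, 0.533]
ft_force: [-0.8, -0.4, -1.0]
width: 0.0279
time: 34.3
ee_pos: [0.5925, 0.2893, 0.1913]
eef_rot: [0.465, 0.532, -0.466, 0.532]
ft_force: [0.6, -0.5, -0.6]
width: 0.0278
t 34.3 tcp [0.5925 0.2893 0.1913] f [ 0.6 -0.5 -0.6] w 0.0278
[[ 0.     0.991  0.133]
 [-0.001  0.133 -0.991]
 [-1.    -0.     0.001]]
jaw now 7.6 -> shift [ 0.727  0.014 -0.002] turn [-0.001  0.001  0.   ] rows>= 3.6
```

```bash
python3 -m pendant '.15 .014 -.002 0 0 0;.32 .014 -.002 0 0 0;.5 .014 -.002 0 0 0;.61 .014 -.002 0 0 0;.68 .014 -.002 0 0 0;.715 .014 -.002 0 0 0;.727 .014 -.002 0 0 0;.727 .014 -.002 0 0 0'
python3 -m pendant '0 0 0 0 0 0;0 0 0 0 0 0;0 0 0 0 0 0;0 0 0 0 0 0;0 0 0 0 0 0;-.02 0 0 0 0 0;-.1 0 0 0 0 0;-.25 0 0 0 0 0' 0.0
python3 -m pendant '-.15 0 0 0 0 0;-.35 0 0 0 0 0;-.5 0 0 0 0 0;-.6 -.1 -.1 0 0 0;-.6 -.25 -.2 0 0 0;-.6 -.4 -.35 0 0 0;-.6 -.55 -.5 0 0 0;-.6 -.7 -.6 0 0 0'
python3 -m pendant '0 0 -.1 0 0 0;0 -.1 -.2 0 0 0;0 -.1 -.3 0 0 0;0 -.1 -.3 0 0 0;0 -.1 -.3 0 0 0;0 -.1 -.3 0 0 0'
python3 - <<'E'
from h import *
state()
T=dict(red=((.622,-.280),8.5),ivory=((.610,.291),7.7),dice=((.609,-.085),-3))
def loc(k,p):
    c,a=T[k]; a=np.radians(a); d=np.array(p)-c; return (np.array([[np.cos(a),np.sin(a)],[-np.sin(a),np.cos(a)]])@d).round(3)
for n in("top","side"):
    p,d=vision.camera(n); cv2.imwrite(f"pics/{n}9.png",p); uv,P=cloud(n,d); hsv=masks(p)
    def med(nm,c,rr,zlo,zhi,k=None):
        s=(np.hypot(P[:,0]-c[0],P[:,1]-c[1])<rr)&(P[:,2]>zlo)&(P[:,2]<zhi)
        if k: s&=hsv[k][uv[:,1],uv[:,0]]
        if s.sum()<9: print(n,nm,"hidden"); return
        q=P[s]; a=cv2.minAreaRect((q[:,:2]*1000).astype(np.float32)); print(n,nm,s.sum(),np.round(a[0]),np.round(a[1]),"z",np.median(q[:,2]).round(4)); return np.array(a[0])/1000
    for nm,k,c,m,lo,hi in(("red","red",(.608,-.282),"red",.008,.022),("ivory","ivory",(.596,.29),"ivory",.008,.022),("die","dice",(.597,-.082),None,.022,.033)):
        q=med(nm,c,.035,lo,hi,m)
        if q is not None: print("   in tray",loc(k,q))
    med("glass",(.431,.119),.05,.082,.094); med("bell",(.612,.09),.06,.02,.07); med("mug",(.446,-.275),.1,.08,.094)
    print(n,"start:"); uv,P=cloud(n,np.load(f"pics/{n}0d.npy")); med("bell",(.612,.09),.06,.02,.07); med("mug",(.446,-.275),.1,.08,.094)
E
```

```text
time: 35.1
ee_pos: [0.5964, 0.2923, 0.0107]
eef_rot: [0.466, 0.532, -0.465, 0.533]
ft_force: [1.3, -0.1, -0.7]
width: 0.0275
time: 35.9
ee_pos: [0.5939, 0.2913, 0.0703]
eef_rot: [0.463, 0.533, -0.467, 0.532]
ft_force: [-0.2, 0.6, 0.1]
width: 0.0438
time: 36.7
ee_pos: [0.4012, 0.4181, 0.2225]
eef_rot: [0.465, 0.533, -0.465, 0.533]
ft_force: [-0.6, 0.7, -0.2]
width: 0.0436
time: 37.3
ee_pos: [0.369, 0.4866, 0.2223]
eef_rot: [0.466, 0.532, -0.466, 0.532]
ft_force: [-0.3, -0.7, 0.2]
width: 0.0433
t 37.3 tcp [0.369  0.4866 0.2223] f [-0.3 -0.7  0.2] w 0.0433
[[ 0.     0.991  0.133]
 [-0.     0.133 -0.991]
 [-1.     0.     0.   ]]
top red 308 [ 608. -282.] [53. 28.] z 0.0142
   in tray [-0.015 -0.   ]
top ivory 262 [595. 293.] [26. 53.] z 0.0138
   in tray [-0.014  0.004]
top die 135 [596. -82.] [21. 22.] z 0.0259
   in tray [-0.013  0.003]
top glass 897 [429. 119.] [58. 58.] z 0.0872
top bell 1087 [614.  94.] [71. 73.] z 0.0339
top mug 384 [ 453. -288.] [74. 76.] z 0.0864
top start:
top bell 1095 [614.  93.] [72. 72.] z 0.0335
top mug 383 [ 453. -288.] [75. 76.] z 0.0864
side red 162 [ 609. -281.] [55. 28.] z 0.0149
   in tray [-0.013  0.001]
side ivory 449 [597. 292.] [28. 56.] z 0.0154
   in tray [-0.013  0.002]
side die 95 [597. -83.] [23. 24.] z 0.0272
   in tray [-0.012  0.002]
side glass 976 [430. 120.] [59. 60.] z 0.0884
side bell 938 [613.  97.] [73. 66.] z 0.0345
side mug 338 [ 455. -287.] [77. 76.] z 0.0861
side start:
side bell 933 [614.  97.] [72. 66.] z 0.0344
side mug 342 [ 455. -287.] [74. 77.] z 0.0857
```

View pics/side9.png

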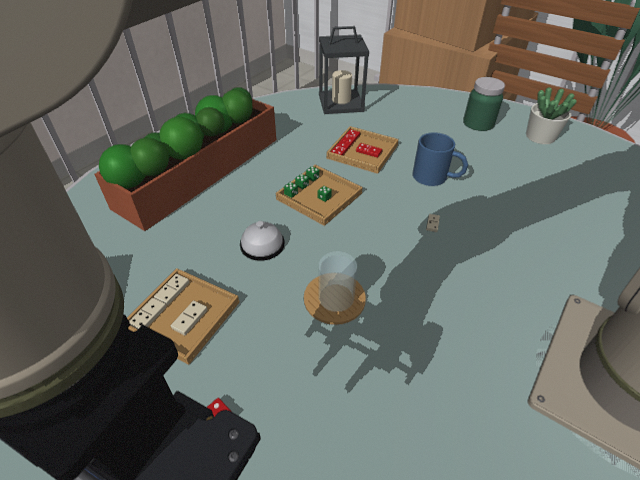

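View pics/top9.png

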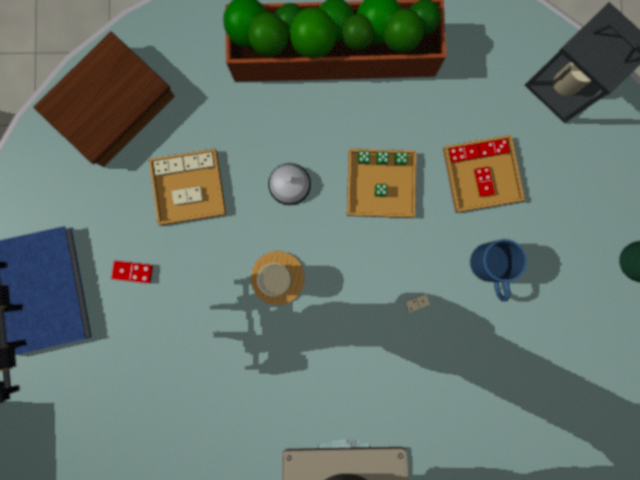

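Everything is in place. In the top view, the ivory domino is at (187,196), the die at (381,190), the red domino at (485,181) and the glass on its coaster at (273,280). The gripper is empty and clear of everything. Handing in.

```bash
python3 -c "
from bench import close_job
print(close_job())"
```

```text
the job is handed in; nothing more can be done
None
```

I lifted the glass aside, put the die in the dice tray and set the glass back mouth down on the coaster. I then put the smaller red domino and the larger ivory domino in their trays, pips up, and handed in at about 37 s. No verdict was reported.

The last check, from both cameras, agreed to within about 3 mm and found nothing wrong:

| Item | Measured at the end |
|---|---|
| Red domino | in its tray at (-14, 0) mm, top about 14–15 mm up |
| Ivory domino | in its tray at (-14, 3) mm, top about 14–15 mm up |
| Die | in its tray at (-12, 3) mm, top about 26–27 mm up |
| Glass | upright, about 2 mm from the coaster's centre |
| Mug and bell | upright, within 1 mm of where they began |

- **Glass landing:** the wrist read about 15 N, a little firmer than planned. The limit on the glass-to-coaster contact is 60 N, but I had no direct reading of that force.
- **Gripper:** empty and clear of everything at the end, with the wrist force close to zero.

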